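Lay two tea trays from the serving board

ROBOT

A 7-joint arm with a two-finger parallel gripper is mounted at the origin on the work surface. World frame = base frame: x ahead of the robot, y to its left, z up, the work surface at z = 0. Lengths are in m, angles in rad, forces in N, time in s.
With the tool pointing down it reaches from about 0.425 to 0.875 m from the base axis. Payload 4.7 kg.
Tool frame: the origin (TCP) lies between the finger pads; the fingertips stand 14 mm ahead of it and the grasp point (between the pads) lies 5 mm behind it; z points along the fingers, y is the line along which they close (so a half turn about z gives the same grasp; the last joint's range is limited). The gripper opens to 87 mm and grips with 3 to 60 N. Pads are 19 mm wide; open, the fingers measure 117 mm over their backs; the gripper's body (75 mm by 190 mm) begins 51 mm behind the grasp point.
Start: joints at [-1.154, 0.321, -0.07, 1.45, 0.023, 1.371, -0.057], TCP at [0.255, 0.598, 0.237] pointing down, gripper open.
Joint ranges: [-2.86, 2.86], [-0.3, 2.09], [-1.38, 1.24], [0.06, 2.45], [-1.56, 4.7], [0.09, 2.05], [-2.69, 2.69]. Speed limits (rad/s): [2.57, 2.57, 3.14, 3.14, 3.14, 3.14, 3.14].

INTERFACE

Orientations are given as a rotation vector (axis times angle).
In Python, from bench import ctrl gives the robot as it stands.
- The arm moves only by the tool step_arm, never from a script. Its argument "commands" is a list of rows, each an object with "travel": the shift along the tool's x, y, z in m, a list of three; "turn": the turn, a rotation vector about the tool's x, y, z in degrees, a list of three. A call has 1 to 5 rows; each row is the pose to reach, as a shift and turn from the pose commanded when the call began, along the tool's axes at that moment; what a row does not reach only later rows make up. A row lasts 1/10 s, in which the tool goes at most 50 mm and 8.59 degrees, less where a joint would pass 70% of its speed; a pose out of reach is approached as far as the arm can. A call with a gripper value outside its range is refused whole. "gripper" is the opening, from 0 (shut) to 1 (fully open), set as the call begins (left out, the last holds). The fingers move at their own pace and stop on an object; "force" is the grip in N (left out, the last holds). Time passes only in rows, so rows that repeat a pose let the fingers close. It gives the time, the measured TCP pose, the force, the opening and the grip force at its end, in the units of the state.
- ctrl.get_state(): the state, without advancing time (a new reading comes with each control period).
- ctrl.get_image(name): name is "scene" or "side" or "wrist"; returns the picture (400x640x3 uint8, red, green, blue); there is no depth.
- ctrl.camera_model(name): a dict with "fx", "fy", "cx", "cy" (pixels), "R" (3x3) and "t" (3): a world point X has camera coordinates R X + t; the wrist camera has in their place "T_tool_cam" (4x4, takes a point from camera to tool coordinates, whose origin is the TCP and whose axes are the flange's). Camera axes: x right, y down, z forward; pixel columns grow to the right and rows downward; lengths in m; the calibration is good to about 2 mm. A picture is of the moment at which its call begins: read the wrist's pose just before it. camera_model takes no time and is no camera call.
- ctrl.close_job(): hands the job in; it is judged then, once.
The state is a dict: "time": time; "joint_positions": joint angles; "qd": joint speeds; "joint_torque": joint torques, N m; "position": TCP position; "tool_rot": TCP orientation; "ft_force": force on the tool from outside, world axes, zero at the start; "torque": the same for the moment, N m; "grip_width": opening from 0.0 (shut) to 1.0 (fully open); "grip_force": force on a finger pad.
Only numpy, scipy, OpenCV 4.12 (cv2) and the standard library are available. Lean on these libraries where they do the work, as an engineer would, in place of code of your own. Each camera call takes 0.05 s, during which the arm holds its last target. There are 200 camera calls.

TASK

Make up two tea trays from the things on the walnut board: on the round tray, stand the tall plain beaker in the middle of the round cork mat and the honey jar in the middle of the square mat; on the oblong tray, stand the low cup in the middle of the round mat and the metal tea caddy in the middle of the square mat. Set each down gently and upright, not dropped, and leave it standing there; leave the mug with the handle, the teapot and the bamboo spoon box where they are.

Things in the scene. Friction and masses are not known exactly. Their poses are not given: they have to be found in the camera images.
- beaker: Tall pastel ceramic beaker without a handle, open at the top, 90 mm tall, 47 mm across at the foot and 50 mm at the rim, wall 4 mm, about 0.2 kg. Origin at the centre of its underside, z up. Starts upright somewhere on the walnut board (board top 18 mm above the worktop).
- low_cup: Low pastel ceramic cup without a handle, open at the top, 52 mm tall, 64 mm across at the rim (62 mm at 12 mm height, 54 mm at the foot), wall 4 mm, about 0.15 kg. Origin at the centre of its underside, z up. Starts upright somewhere on the walnut board (board top 18 mm above the worktop).
- caddy: Aluminium tea caddy, square in plan: body 52 x 52 mm up to 58 mm height, lid 54 x 54 mm from 58 to 70 mm height, with a round dark knob 22 mm across on top (overall height 88 mm); lid and knob do not come off; about 0.22 kg. Its x and y axes are square to its sides. Origin at the centre of its underside, z up. Starts upright somewhere on the walnut board (board top 18 mm above the worktop).
- honey_jar: Small round amber glass honey jar with a steel lid, 62 mm tall; glass 48 mm across up to 48 mm height, lid 50 mm across above that; about 0.22 kg. Origin at the centre of its underside, z up. Starts upright somewhere on the walnut board (board top 18 mm above the worktop).
- round_tray: Round aluminium serving tray, 218 mm across. It does not move. Floor of the tray 8 mm above the worktop, lip 14 mm high. Origin at the centre of its underside, z up. Two thin cork mats lie flush in its floor: a round mat, 76 mm across, centred 55 mm along the tray's +x axis, and a square mat, 76 x 76 mm, centred 55 mm along its -x axis. It may be turned any way round and stand on either side of the board.
- oblong_tray: Oblong aluminium serving tray, 210 mm along its x axis and 110 mm along its y axis. It does not move. Floor of the tray 8 mm above the worktop, lip 14 mm high. Origin at the centre of its underside, z up. Two thin cork mats lie flush in its floor: a round mat, 76 mm across, centred 55 mm along the tray's +x axis, and a square mat, 76 x 76 mm, centred 55 mm along its -x axis. It may be turned any way round and stand on either side of the board.
- mug: Pastel ceramic mug with a handle, 75 mm tall, 62 mm across; the handle reaches 54 mm from the axis along its +y axis. A bystander among the stock on the board: leave it where it is. Origin at the centre of its underside, z up. Starts upright somewhere on the walnut board (board top 18 mm above the worktop).
- teapot: Clear glass teapot with a steel lid and handle, about 125 mm tall and 200 mm long over spout (+y) and handle (-y), standing on the worktop beside the far part of the board, on the left. A bystander: leave it alone. Origin at the centre of its underside, z up.
- spoon_box: Closed bamboo spoon box, 74 x 164 x 51 mm (x, y, z), standing on the worktop beside the far part of the board, on the right. A bystander: leave it alone. Origin at the centre of its underside, z up.
Mind the look-alikes: they are no part of the job. What is shaped like the honey_jar but blue is not meant. Leave any purple look-alike of the round_tray alone.

How it is judged:
By the outcome, as a careful person would: the job done as asked, in the order asked, and still so for the second after the job is handed in, with the robot touching nothing.
It also fails if it takes over 112 s, if anything falls off the work surface, if the arm or the gripper's body presses on something with over 40 N, if the wrist force passes 120 N, or if a joint passes its speed limit or range.

## Working session

There is one attempt and no reset: what is moved stays moved. The work goes in short steps, Python scripts to look and compute and a tool call to move; the robot and the scene stay as the last step left them, time stands still between calls to the robot, and variables do not carry over. Pictures are saved under pics/ and viewed, at most 14 in all, crops included, and the job is handed in when it is done.

Besides the shell and the picture viewer there is one more tool, called after ">>>" by a JSON object that holds its "method" and its "body", one argument or row to a line. step_arm: Moves the arm, as the interface text tells. Its arguments: {"type":"object","properties":{"commands":{"type":"array"},"gripper":{"type":"number"},"force":{"type":"number"}},"required":["commands"]}

```bash
mkdir -p pics; ls
python3 - <<'E'
from bench import ctrl
import cv2,numpy as np
s=ctrl.get_state(); print({k:np.round(v,3) for k,v in s.items()})
for n in("scene","side"):
    cv2.imwrite(f"pics/{n}0.png",ctrl.get_image(n)[:,:,::-1])
for n in("scene","side","wrist"): print(n,ctrl.camera_model(n))
E
```

```text
pics
{'time': np.float64(0.0), 'joint_positions': array([-1.154,  0.322, -0.07 ,  1.452,  0.023,  1.371, -0.057]), 'qd': array([ 0.001,  0.002,  0.   , -0.002, -0.   , -0.   , -0.002]), 'joint_torque': array([-0.0000e+00, -4.9130e+01, -4.0400e-01, -3.1253e+01, -6.4000e-02,
        4.4000e-02,  0.0000e+00]), 'position': array([0.255, 0.597, 0.235]), 'tool_rot': array([-6.280e-01, -3.078e+00,  3.000e-03]), 'ft_force': array([ 0.033,  0.35 , -0.078]), 'torque': array([-0.062,  0.034, -0.003]), 'grip_force': np.float64(0.0), 'grip_width': np.float64(0.999)}
scene {'fx': 407.78199190994525, 'fy': 407.78199190994525, 'cx': 312.42018765671224, 'cy': 199.6860816475433, 'R': array([[-0.56474213,  0.82521376,  0.00941207],
       [ 0.4497924 ,  0.31734131, -0.83485405],
       [-0.69191989, -0.46724378, -0.55039088]]), 't': array([ 0.25138718, -0.16657874,  1.35721384])}
side {'fx': 481.94075239092217, 'fy': 481.94075239092217, 'cx': 322.2437248015694, 'cy': 213.00523957101743, 'R': array([[ 0.9149372 , -0.40357443, -0.00419478],
       [-0.30628059, -0.68752028, -0.6584133 ],
       [ 0.26283477,  0.6036916 , -0.75264489]]), 't': array([-0.42751845,  0.18209994,  1.2579452 ])}
wrist {'fx': 360.4058428508974, 'fy': 360.4058428508974, 'cx': 322.55203188573853, 'cy': 191.08755225414941, 'T_tool_cam': array([[ 1.05669396e-03, -9.61175134e-01, -2.75937032e-01,
         7.65221310e-02],
       [ 9.99999320e-01,  1.15181043e-03, -1.82644202e-04,
        -4.84428199e-04],
       [ 4.93380217e-04, -2.75936651e-01,  9.61175697e-01,
        -1.47838459e-01],
       [ 0.00000000e+00,  0.00000000e+00,  0.00000000e+00,
         1.00000000e+00]])}
```

View pics/scene0.png

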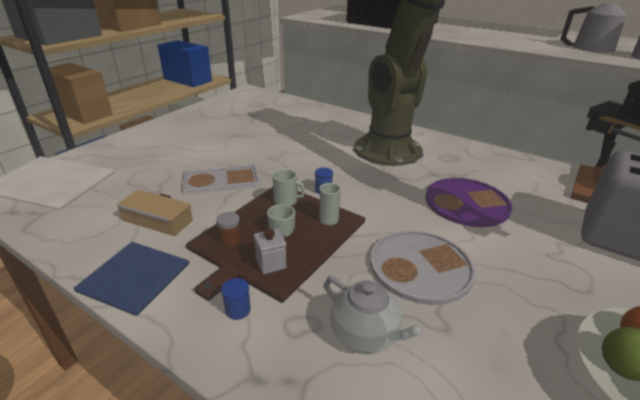

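View pics/side0.png

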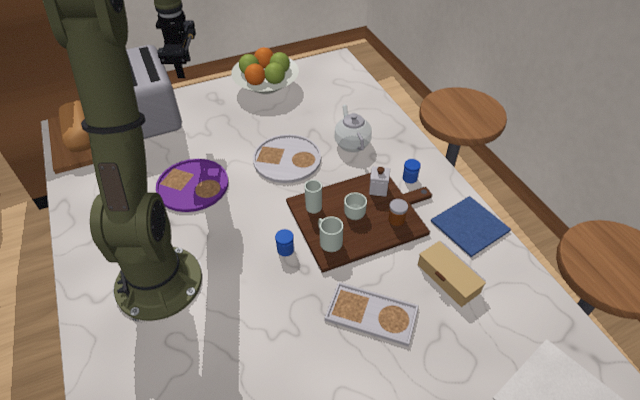

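The scene view shows these candidates:
- **Beaker:** tall and plain at (330,203). The mug at (286,188) has a handle, so it is not the beaker.
- **Low cup:** (281,220).
- **Honey jar:** amber with a steel lid at (229,230). The jars at (323,180) and (236,298) are blue, so neither is meant.
- **Caddy:** (270,250).
- **Trays:** silver round tray at (420,265), oblong tray at (220,178). The purple tray at (468,202) is a look-alike.

I'll confirm these in one enlarged crop.

Run:
```python
import cv2,numpy as np
a=cv2.imread("pics/scene0.png")[160:305,170:370]; b=cv2.imread("pics/side0.png")[130:345,240:440]
a=cv2.resize(a,(400*2,145*4)); 
cv2.imwrite("pics/c1.png",a)
cv2.imwrite("pics/c2.png",cv2.resize(b,None,fx=2.75,fy=2.75,interpolation=cv2.INTER_CUBIC))
```

```text
(no output)
```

View pics/c1.png

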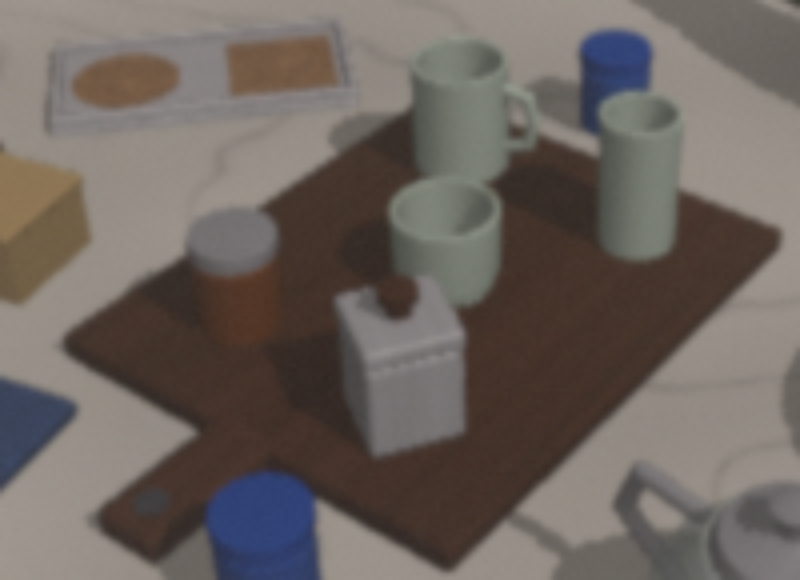

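View pics/c2.png

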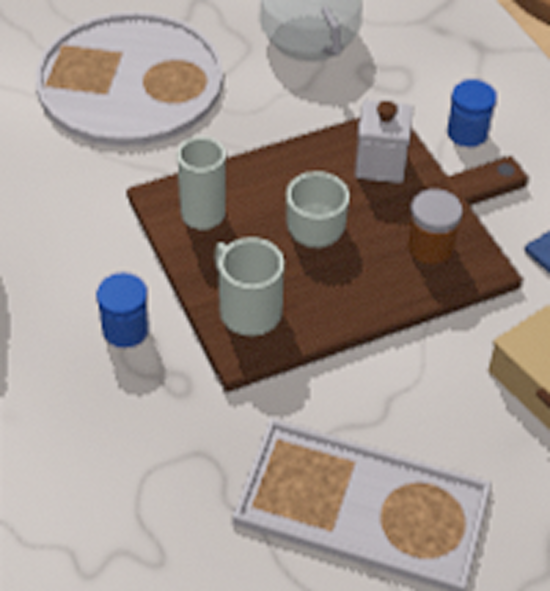

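```bash
cat > h.py <<'E'
from bench import ctrl
import numpy as np, cv2
from scipy.spatial.transform import Rotation as Ro
def ray(uv,z,m,pose=None):
    d=np.array([(uv[0]-m['cx'])/m['fx'],(uv[1]-m['cy'])/m['fy'],1.])
    if pose is None: R=np.array(m['R']).T; c=-R@m['t']
    else:
        T=np.array(m['T_tool_cam']); Rt=Ro.from_rotvec(pose[1]).as_matrix()
        R=Rt@T[:3,:3]; c=np.array(pose[0])+Rt@T[:3,3]
    d=R@d; return c+d*(z-c[2])/d[2]
E
python3 - <<'E'
from h import *
sc=ctrl.camera_model("scene"); si=ctrl.camera_model("side")
A=lambda u,v:(170+u/4,160+v/4)
B=lambda u,v:(240+u/2.75,130+v/2.75)
L=[("beaker",.108,A(640,112),B(202,154)),("cup",.07,A(446,205),B(317,198)),("mug",.093,A(460,66),B(252,263)),("jar",.080,A(234,236),B(436,209)),("knob",.104,A(397,294),B(387,109)),("Rround",.008,(399,270),B(176,81)),("Rsq",.008,(443,258),B(84,70)),("Oround",.008,A(125,79),B(424,520)),("Osq",.008,A(283,66),B(303,485)),
("cl1",.088,A(337,296),B(360,108)),("cl2",.088,A(370,360),B(411,110)),("cl3",.088,A(463,330),B(409,129)),("cl4",.088,A(430,278),B(360,122)),
("blue1",.062,A(616,50),B(123,293)),("blue2",.062,(236,285),B(474,96)),("teapotlid",.1,(370,288),(352,121)),("boxtop",.051,(155,203),B(545,350))]
for n,z,a,b in L: print(n,ray(a,z,sc).round(3)[:2],ray(b,z,si).round(3)[:2])
s=ctrl.get_state();print(Ro.from_rotvec(s['tool_rot']).as_matrix().round(3))
E
```

```text
beaker [0.466 0.063] [0.468 0.062]
cup [ 0.563 -0.006] [ 0.565 -0.009]
mug [ 0.464 -0.071] [ 0.46  -0.077]
jar [ 0.664 -0.073] [ 0.662 -0.079]
knob [0.675 0.053] [0.672 0.047]
Rround [0.522 0.275] [0.524 0.275]
Rsq [0.431 0.338] [0.432 0.337]
Oround [ 0.503 -0.346] [ 0.507 -0.345]
Osq [ 0.424 -0.267] [ 0.424 -0.27 ]
cl1 [0.679 0.015] [0.656 0.074]
cl2 [0.707 0.061] [0.704 0.05 ]
cl3 [0.663 0.084] [0.688 0.025]
cl4 [0.64  0.044] [0.646 0.055]
blue1 [ 0.345 -0.032] [ 0.342 -0.038]
blue2 [0.788 0.064] [0.794 0.064]
teapotlid [0.689 0.284] [0.697 0.286]
boxtop [ 0.691 -0.295] [ 0.683 -0.254]
[[-0.92   0.392 -0.001]
 [ 0.392  0.92  -0.002]
 [-0.    -0.002 -1.   ]]
```

```bash
cat >> h.py <<'E'
def plan(*wps, dmax=.23, start=None):
    """waypoints (x,y,z,yaw of tool y in deg); prints travel/turn per call, from the measured pose"""
    s=ctrl.get_state(); p=np.array(s['position']); R=Ro.from_rotvec(s['tool_rot'])
    y=R.as_matrix()[:,1]; print("t",round(float(s['time']),2),"at",p.round(4),"yaw",round(np.degrees(np.arctan2(y[1],y[0])),2))
    for w in wps:
        t=np.array(w[:3],float); a=np.radians(w[3])
        Rt=Ro.from_matrix(np.c_[[np.sin(a),-np.cos(a),0],[np.cos(a),np.sin(a),0],[0,0,-1]])
        n=int(max(1,np.ceil(np.linalg.norm(t-p)/dmax),np.ceil(np.degrees((R.inv()*Rt).magnitude())/40)))
        dv=(R.inv()*Rt).as_rotvec(); p0=p; R0=R
        for i in range(1,n+1):
            tp=p0+(t-p0)*i/n; tR=R0*Ro.from_rotvec(dv*i/n)
            print("travel",R.inv().apply(tp-p).round(4).tolist(),"turn",np.degrees((R.inv()*tR).as_rotvec()).round(2).tolist())
            p,R=tp,tR
E
python3 - <<'E'
from h import *
sc=ctrl.camera_model("scene")
print(ray((412,330),.08,sc),ray((330,285),.09,sc))
plan((.47,.36,.36,55),(.56,.0,.36,55))
E
```

```text
[0.71348158 0.37358784 0.08      ] [0.71332986 0.21968252 0.09      ]
t 0.1 at [0.2547 0.5975 0.2356] yaw 66.92Traceback (most recent call last):
  File "<stdin>", line 4, in <module>
  File "h.py", line 17, in plan
    Rt=Ro.from_matrix(np.c_[[np.sin(a),-np.cos(a),0],[np.cos(a),np.sin(a),0],[0,0,-1]])
  File "scipy/spatial/transform/_rotation.pyx", line 1143, in scipy.spatial.transform._rotation.Rotation.from_matrix
ValueError: Non-positive determinant (left-handed or null coordinate frame) in rotation matrix 0: [[ 0.81915204  0.57357644  0.        ]
 [-0.57357644  0.81915204  0.        ]
 [ 0.          0.         -1.        ]].
```

```bash
sed -i 's/\[np.sin(a),-np.cos(a),0\]/[-np.sin(a),np.cos(a),0]/' h.py
python3 - <<'E'
from h import *
plan((.47,.36,.36,55),(.56,.0,.36,55))
E
```

```text
t 0.1 at [0.2547 0.5975 0.2356] yaw 66.92
travel [-0.1456, -0.0672, -0.0621] turn [-0.05, 0.01, 5.96]
travel [-0.1518, -0.0516, -0.0622] turn [-0.05, 0.01, 5.96]
travel [-0.1401, -0.1216, 0.0] turn [0.0, 0.0, -0.0]
travel [-0.1401, -0.1216, 0.0] turn [0.0, 0.0, -0.0]
```

>>> {"method": "step_arm", "body": {
  "commands": [
    {"travel": [-0.146,-0.067,-0.062],"turn": [0,0,6]},
    {"travel": [-0.146,-0.067,-0.062],"turn": [0,0,6]},
    {"travel": [-0.146,-0.067,-0.062],"turn": [0,0,6]},
    {"travel": [-0.146,-0.067,-0.062],"turn": [0,0,6]}
  ]
}}

```text
time: 0.5
position: [0.3677, 0.475, 0.3004]
tool_rot: [0.798, 3.035, 0.001]
ft_force: [0.1, 0.2, -0.4]
grip_width: 1.0
grip_force: 0.0
```

>>> {"method": "step_arm", "body": {
  "commands": [
    {"travel": [-0.152,-0.052,-0.062],"turn": [0,0,6]},
    {"travel": [-0.152,-0.052,-0.062],"turn": [0,0,6]},
    {"travel": [-0.152,-0.052,-0.062],"turn": [0,0,6]},
    {"travel": [-0.152,-0.052,-0.062],"turn": [0,0,6]},
    {"travel": [-0.152,-0.052,-0.062],"turn": [0,0,6]}
  ]
}}

```text
time: 1.0
position: [0.4741, 0.3557, 0.362]
tool_rot: [0.958, 2.989, 0.001]
ft_force: [-0.8, 0.6, 0.2]
grip_width: 1.002
grip_force: 0.0
```

>>> {"method": "step_arm", "body": {
  "commands": [
    {"travel": [-0.14,-0.122,0],"turn": [0,0,0]},
    {"travel": [-0.14,-0.122,0],"turn": [0,0,0]},
    {"travel": [-0.14,-0.122,0],"turn": [0,0,0]},
    {"travel": [-0.14,-0.122,0],"turn": [0,0,0]}
  ]
}}

```text
time: 1.4
position: [0.5147, 0.177, 0.3599]
tool_rot: [-0.948, -2.994, 0.002]
ft_force: [0.6, 0.1, 0.6]
grip_width: 1.0
grip_force: 0.0
```

>>> {"method": "step_arm", "body": {
  "commands": [
    {"travel": [-0.14,-0.122,0],"turn": [0,0,0]},
    {"travel": [-0.14,-0.122,0],"turn": [0,0,0]},
    {"travel": [-0.14,-0.122,0],"turn": [0,0,0]},
    {"travel": [-0.14,-0.122,0],"turn": [0,0,0]},
    {"travel": [-0.14,-0.122,0],"turn": [0,0,0]}
  ]
}}

```text
time: 1.9
position: [0.5594, -0.0066, 0.3599]
tool_rot: [0.96, 2.991, -0.004]
ft_force: [0.2, 0.0, -0.0]
grip_width: 1.001
grip_force: 0.0
```

Run:
```python
from h import *
import json
ctrl.get_image("wrist")
s=ctrl.get_state(); im=ctrl.get_image("wrist")
cv2.imwrite("pics/w1.png",im[:,:,::-1])
json.dump([list(s['position']),list(s['tool_rot'])],open("w1.json","w"))
print(s['time'],s['position'],s['tool_rot'],s['joint_positions'].round(2) if hasattr(s['joint_positions'],'round') else s['joint_positions'])
```

```text
1.95 [ 0.55919645 -0.00261704  0.35974715] [-9.52617636e-01 -2.99251557e+00  1.01516991e-03] [-0.44  0.09  0.44  1.49 -0.04  1.57  0.95]
```

View pics/w1.png

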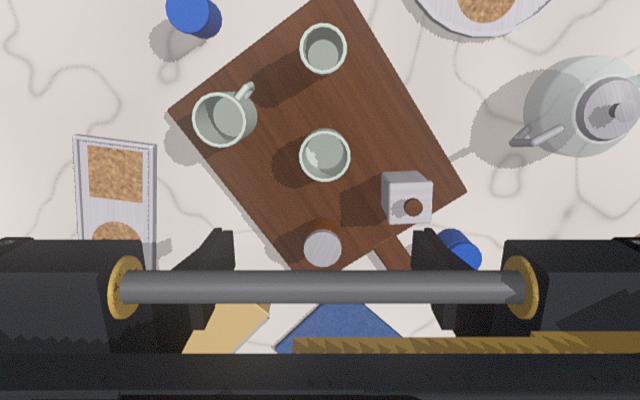

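Wrist view: beaker rim (323,47), mug with its handle (222,117), low cup rim (325,156), jar lid (322,249), caddy lid around (406,198) with its knob at (413,207). I'll check these against the earlier fixes and fit the oblong and round mats by colour in all views.

Run:
```python
from h import *
import json
P=json.load(open("w1.json")); m=ctrl.camera_model("wrist")
for n,uv,z in [("beaker",(323,48),.108),("cup",(325,155),.07),("jar",(322,249),.08),("knob",(413,207),.106),("mug",(222,119),.093),("handle tip",(251,88),.07)]:
    print(n,ray(uv,z,m,P).round(4)[:2])
for a,b,z in [((386,173),(429,173),.088),((386,173),(382,218),.088)]: 
    A,B=ray(a,z,m,P),ray(b,z,m,P); print("edge",np.linalg.norm(B-A).round(4),np.degrees(np.arctan2(*(B-A)[1::-1])).round(1))
# cork mats by colour in the fixed views
for n,boxes in (("scene",[(375,255,420,287),(420,240,470,275),(185,170,218,190),(225,167,258,187)]),("side",[(288,148,320,170),(255,145,285,166),(375,300,413,335),(328,288,371,324)])):
    im=cv2.imread(f"pics/{n}0.png"); hsv=cv2.cvtColor(im,cv2.COLOR_BGR2HSV); c=ctrl.camera_model(n)
    for nm,(a,b,d,e) in zip(("Rround","Rsq","Oround","Osq"),boxes):
        k=cv2.inRange(hsv[b:e,a:d],(3,70,40),(25,255,255)); v,u=np.nonzero(k)
        X=np.array([ray((x+a,y+b),.008,c) for x,y in zip(u,v)])
        print(n,nm,len(u),X.mean(0)[:2].round(4),np.sqrt(np.linalg.eigvalsh(np.cov(X[:,:2].T))).round(4))
```

```text
beaker [0.4641 0.0639]
cup [ 0.5627 -0.0027]
jar [ 0.6595 -0.0757]
knob [0.6673 0.0497]
mug [ 0.4582 -0.072 ]
handle tip [ 0.4481 -0.0278]
edge 0.0513 54.8
edge 0.0571 -37.4
scene Rround 640 [0.5208 0.2741] [0.0181 0.0184]
scene Rsq 733 [0.431  0.3376] [0.021  0.0212]
scene Oround 251 [ 0.5033 -0.3473] [0.0176 0.0182]
scene Osq 305 [ 0.4228 -0.2719] [0.0202 0.0212]
side Rround 269 [0.5217 0.278 ] [0.0179 0.0184]
side Rsq 335 [0.4317 0.3405] [0.0209 0.0212]
side Oround 641 [ 0.5053 -0.3437] [0.0184 0.0185]
side Osq 772 [ 0.4246 -0.2685] [0.0213 0.0214]
```

Run:
```python
from h import *
plan((.466,.063,.16,55),(.466,.063,.068,55),(.466,.063,.15,55),(.521,.276,.15,55),(.521,.276,.065,55))
```

```text
t 2.0 at [0.5591 0.     0.3597] yaw 54.92
travel [0.112, -0.002, 0.1999] turn [-0.01, -0.1, -0.08]
travel [-0.0, 0.0, 0.092] turn [-0.0, -0.0, -0.0]
travel [0.0, -0.0, -0.082] turn [-0.0, -0.0, -0.0]
travel [0.0771, 0.206, 0.0] turn [0.0, -0.0, 0.0]
travel [0.0, 0.0, 0.085] turn [0.0, 0.0, 0.0]
```

>>> {"method": "step_arm", "body": {
  "commands": [
    {"travel": [0.05,-0.001,0.08],"turn": [0,0,0]},
    {"travel": [0.112,-0.002,0.2],"turn": [0,0,0]},
    {"travel": [0.112,-0.002,0.2],"turn": [0,0,0]},
    {"travel": [0.112,-0.002,0.2],"turn": [0,0,0]},
    {"travel": [0.112,-0.002,0.2],"turn": [0,0,0]}
  ],
  "gripper": 0.9,
  "force": 15
}}

```text
time: 2.5
position: [0.4622, 0.0657, 0.1567]
tool_rot: [-0.936, -2.993, 0.002]
ft_force: [-0.3, -0.6, -0.6]
grip_width: 0.901
grip_force: 0.0
```

>>> {"method": "step_arm", "body": {
  "commands": [
    {"travel": [0,0,0],"turn": [0,0,0]},
    {"travel": [0,0,0],"turn": [0,0,0]}
  ]
}}

```text
time: 2.7
position: [0.4669, 0.0635, 0.1613]
tool_rot: [0.942, 2.996, 0.001]
ft_force: [-0.3, 0.4, 0.3]
grip_width: 0.897
grip_force: 0.0
```

Run:
```python
from h import *
plan((.466,.063,.068,55))
```

```text
t 2.7 at [0.4669 0.0635 0.1613] yaw 55.11
travel [0.0005, -0.001, 0.0933] turn [0.03, 0.03, 0.11]
```

Well centred. I'll go down, grip and lift.

>>> {"method": "step_arm", "body": {
  "commands": [
    {"travel": [0,-0.001,0.03],"turn": [0,0,0]},
    {"travel": [0,-0.001,0.06],"turn": [0,0,0]},
    {"travel": [0,-0.001,0.08],"turn": [0,0,0]},
    {"travel": [0,-0.001,0.093],"turn": [0,0,0]},
    {"travel": [0,-0.001,0.093],"turn": [0,0,0]}
  ]
}}

```text
time: 3.2
position: [0.4666, 0.0611, 0.0675]
tool_rot: [-0.947, -2.995, 0.001]
ft_force: [-0.3, 0.2, 0.7]
grip_width: 0.897
grip_force: 0.0
```

>>> {"method": "step_arm", "body": {
  "commands": [
    {"travel": [0,0,0],"turn": [0,0,0]},
    {"travel": [0,0,0],"turn": [0,0,0]},
    {"travel": [0,0,0],"turn": [0,0,0]},
    {"travel": [0,0,0],"turn": [0,0,0]},
    {"travel": [0,0,0],"turn": [0,0,0]}
  ],
  "gripper": 0.0,
  "force": 15
}}

```text
time: 3.7
position: [0.4664, 0.0613, 0.0681]
tool_rot: [0.946, 2.995, 0.001]
ft_force: [-0.3, 0.6, 1.7]
grip_width: 0.556
grip_force: 14.9
```

>>> {"method": "step_arm", "body": {
  "commands": [
    {"travel": [0,0,0],"turn": [0,0,0]},
    {"travel": [0,0,0],"turn": [0,0,0]},
    {"travel": [0,0,-0.01],"turn": [0,0,0]},
    {"travel": [0,0,-0.025],"turn": [0,0,0]},
    {"travel": [0,0,-0.04],"turn": [0,0,0]}
  ]
}}

```text
time: 4.2
position: [0.4652, 0.0608, 0.1079]
tool_rot: [-0.947, -2.994, 0.002]
ft_force: [-0.1, 0.2, -1.0]
grip_width: 0.558
grip_force: 15.0
```

Run:
```python
from h import *
plan((.468,.075,.13,55),(.521,.276,.13,55),(.521,.276,.062,55))
```

```text
t 4.2 at [0.4652 0.0608 0.1079] yaw 54.91
travel [0.0059, 0.0132, -0.0222] turn [-0.08, -0.06, -0.09]
travel [0.0719, 0.195, -0.0] turn [0.0, 0.0, -0.0]
travel [0.0, 0.0, 0.068] turn [-0.0, 0.0, -0.0]
```

>>> {"method": "step_arm", "body": {
  "commands": [
    {"travel": [0.003,0.007,-0.015],"turn": [0,0,0]},
    {"travel": [0.006,0.013,-0.025],"turn": [0,0,0]},
    {"travel": [0.014,0.035,-0.025],"turn": [0,0,0]},
    {"travel": [0.025,0.065,-0.025],"turn": [0,0,0]},
    {"travel": [0.036,0.1,-0.025],"turn": [0,0,0]}
  ]
}}

```text
time: 4.7
position: [0.4938, 0.164, 0.1327]
tool_rot: [-0.949, -2.994, 0.001]
ft_force: [0.4, -0.6, -0.8]
grip_width: 0.554
grip_force: 15.0
```

>>> {"method": "step_arm", "body": {
  "commands": [
    {"travel": [0.012,0.035,0],"turn": [0,0,0]},
    {"travel": [0.024,0.07,0],"turn": [0,0,0]},
    {"travel": [0.036,0.095,0],"turn": [0,0,0]},
    {"travel": [0.042,0.108,0],"turn": [0,0,0]},
    {"travel": [0.042,0.108,0],"turn": [0,0,0]}
  ]
}}

```text
time: 5.2
position: [0.5209, 0.2783, 0.1321]
tool_rot: [-0.941, -2.996, 0.001]
ft_force: [-0.2, 1.5, -2.1]
grip_width: 0.559
grip_force: 15.0
```

>>> {"method": "step_arm", "body": {
  "commands": [
    {"travel": [0,0,0.01],"turn": [0,0,0]},
    {"travel": [0,0,0.02],"turn": [0,0,0]},
    {"travel": [0,0,0.03],"turn": [0,0,0]},
    {"travel": [0,0,0.035],"turn": [0,0,0]},
    {"travel": [0,0,0.035],"turn": [0,0,0]}
  ]
}}

```text
time: 5.7
position: [0.521, 0.2751, 0.0962]
tool_rot: [-0.948, -2.994, 0.003]
ft_force: [0.3, 0.1, -0.8]
grip_width: 0.558
grip_force: 15.0
```

Run:
```python
from h import *
plan((.521,.276,.061,55))
m=ctrl.camera_model("wrist")
s=ctrl.get_state(); im=ctrl.get_image("wrist")
cv2.imwrite("pics/w2.png",im[:,:,::-1])
# expected mat centre pixel
T=np.array(m['T_tool_cam']);Rt=Ro.from_rotvec(s['tool_rot']).as_matrix()
for X in ([.521,.276,.008],[.431,.339,.008],[*s['position'][:2],.1]):
    c=T[:3,:3].T@(Rt.T@(np.array(X)-s['position'])-T[:3,3]); print((m['fx']*c[0]/c[2]+m['cx']).round(),(m['fy']*c[1]/c[2]+m['cy']).round())
```

```text
t 5.7 at [0.521  0.2751 0.0962] yaw 54.88
travel [0.0005, 0.0008, 0.0352] turn [-0.13, -0.05, -0.12]
325.0 203.0
325.0 29.0
324.0 267.0
```

View pics/w2.png

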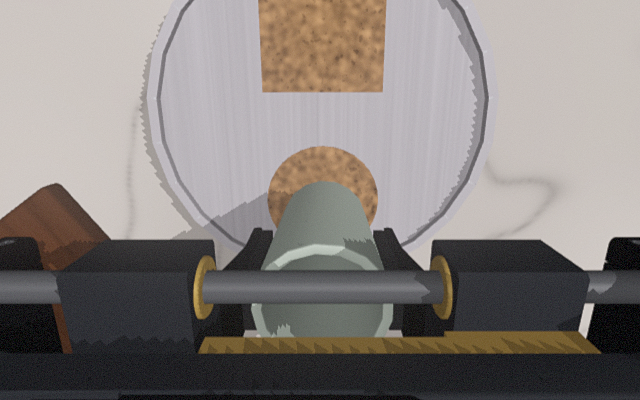

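The beaker's foot is over the round mat, whose disc spans columns 268–378 (expected centre 325). I'll lower it gently.

>>> {"method": "step_arm", "body": {
  "commands": [
    {"travel": [0,0.001,0.01],"turn": [0,0,0]},
    {"travel": [0,0.001,0.02],"turn": [0,0,0]},
    {"travel": [0,0.001,0.028],"turn": [0,0,0]},
    {"travel": [0,0.001,0.032],"turn": [0,0,0]},
    {"travel": [0,0.001,0.034],"turn": [0,0,0]}
  ]
}}

```text
time: 6.25
position: [0.5219, 0.2768, 0.0627]
tool_rot: [-0.946, -2.995, 0.001]
ft_force: [0.4, -0.5, -0.6]
grip_width: 0.556
grip_force: 15.0
```

>>> {"method": "step_arm", "body": {
  "commands": [
    {"travel": [0,0,0.001],"turn": [0,0,0]},
    {"travel": [0,0,0.002],"turn": [0,0,0]},
    {"travel": [0,0,0.003],"turn": [0,0,0]},
    {"travel": [0,0,0.003],"turn": [0,0,0]},
    {"travel": [0,0,0.003],"turn": [0,0,0]}
  ]
}}

```text
time: 6.75
position: [0.5224, 0.277, 0.0607]
tool_rot: [0.947, 2.995, 0.0]
ft_force: [0.0, -0.0, -2.5]
grip_width: 0.558
grip_force: 15.0
```

>>> {"method": "step_arm", "body": {
  "commands": [
    {"travel": [0,0,0.001],"turn": [0,0,0]},
    {"travel": [0,0,0.001],"turn": [0,0,0]},
    {"travel": [0,0,0.002],"turn": [0,0,0]},
    {"travel": [0,0,0.002],"turn": [0,0,0]},
    {"travel": [0,0,0.002],"turn": [0,0,0]}
  ]
}}

```text
time: 7.25
position: [0.5222, 0.277, 0.0585]
tool_rot: [-0.947, -2.996, 0.0]
ft_force: [-0.1, 0.4, -1.5]
grip_width: 0.557
grip_force: 15.0
```

>>> {"method": "step_arm", "body": {
  "commands": [
    {"travel": [0,0,0.001],"turn": [0,0,0]},
    {"travel": [0,0,0.001],"turn": [0,0,0]},
    {"travel": [0,0,0.001],"turn": [0,0,0]}
  ]
}}

```text
time: 7.55
position: [0.5225, 0.2771, 0.058]
tool_rot: [0.947, 2.995, 0.001]
ft_force: [-0.5, -1.1, 1.9]
grip_width: 0.555
grip_force: 14.9
```

>>> {"method": "step_arm", "body": {
  "commands": [
    {"travel": [0,0,0.0005],"turn": [0,0,0]},
    {"travel": [0,0,0.0005],"turn": [0,0,0]},
    {"travel": [0,0,0.0005],"turn": [0,0,0]}
  ]
}}

```text
time: 7.85
position: [0.5226, 0.2772, 0.058]
tool_rot: [0.947, 2.995, 0.001]
ft_force: [-1.0, -0.5, 5.3]
grip_width: 0.558
grip_force: 14.9
```

>>> {"method": "step_arm", "body": {
  "commands": [
    {"travel": [0,0,0],"turn": [0,0,0]},
    {"travel": [0,0,0],"turn": [0,0,0]},
    {"travel": [0,0,0],"turn": [0,0,0]},
    {"travel": [0,0,0],"turn": [0,0,0]}
  ],
  "gripper": 0.8
}}

```text
time: 8.25
position: [0.5222, 0.2769, 0.0568]
tool_rot: [-0.947, -2.995, 0.0]
ft_force: [-0.4, -0.4, 0.6]
grip_width: 0.777
grip_force: 0.0
```

>>> {"method": "step_arm", "body": {
  "commands": [
    {"travel": [0,0,-0.02],"turn": [0,0,0]},
    {"travel": [0,0,-0.06],"turn": [0,0,0]},
    {"travel": [0,0,-0.11],"turn": [0,0,0]},
    {"travel": [0,0,-0.15],"turn": [0,0,0]},
    {"travel": [0,0,-0.15],"turn": [0,0,0]}
  ]
}}

```text
time: 8.75
position: [0.5256, 0.2787, 0.2142]
tool_rot: [0.945, 2.988, 0.015]
ft_force: [-0.4, 0.9, 0.4]
grip_width: 0.802
grip_force: 0.0
```

Run:
```python
from h import *
plan((.56,.0,.21,40),(.662,-.076,.14,10))
```

```text
t 8.75 at [0.5256 0.2787 0.2142] yaw 54.91
travel [-0.0942, -0.1042, 0.0013] turn [0.34, 0.09, 7.45]
travel [-0.1069, -0.0911, 0.0017] turn [0.34, 0.09, 7.45]
travel [-0.1238, 0.0293, 0.07] turn [-0.0, -0.0, 30.0]
```

>>> {"method": "step_arm", "body": {
  "commands": [
    {"travel": [-0.094,-0.104,0],"turn": [0,0,7.5]},
    {"travel": [-0.094,-0.104,0],"turn": [0,0,7.5]},
    {"travel": [-0.094,-0.104,0],"turn": [0,0,7.5]}
  ]
}}

```text
time: 9.05
position: [0.5393, 0.1348, 0.2064]
tool_rot: [1.142, 2.926, -0.002]
ft_force: [-0.5, 0.4, 0.8]
grip_width: 0.798
grip_force: 0.0
```

>>> {"method": "step_arm", "body": {
  "commands": [
    {"travel": [-0.107,-0.091,0],"turn": [0,0,7.5]},
    {"travel": [-0.107,-0.091,0],"turn": [0,0,7.5]},
    {"travel": [-0.107,-0.091,0],"turn": [0,0,7.5]}
  ]
}}

```text
time: 9.35
position: [0.5563, -0.005, 0.2065]
tool_rot: [1.333, 2.845, -0.001]
ft_force: [0.8, -0.3, 1.1]
grip_width: 0.799
grip_force: 0.0
```

>>> {"method": "step_arm", "body": {
  "commands": [
    {"travel": [-0.124,0.029,0.07],"turn": [0,0,30]},
    {"travel": [-0.124,0.029,0.07],"turn": [0,0,30]},
    {"travel": [-0.124,0.029,0.07],"turn": [0,0,30]},
    {"travel": [-0.124,0.029,0.07],"turn": [0,0,30]},
    {"travel": [-0.124,0.029,0.07],"turn": [0,0,30]}
  ]
}}

```text
time: 9.85
position: [0.6576, -0.0792, 0.1339]
tool_rot: [-2.021, -2.401, 0.007]
ft_force: [-0.7, -0.1, -0.7]
grip_width: 0.798
grip_force: 0.0
```

Run:
```python
from h import *
a=ctrl.get_image("side")[:,:,::-1]; b=ctrl.get_image("scene")[:,:,::-1]
a=cv2.resize(a[110:240,230:430],(600,390)); b=cv2.resize(b[170:300,360:480],(360,390))
cv2.imwrite("pics/v1.png",cv2.resize(np.hstack([a,b]),(800,325)))
plan((.662,-.076,.14,10),(.662,-.076,.053,10))
```

```text
t 9.95 at [ 0.6583 -0.0775  0.1368] yaw 10.06
travel [0.0008, 0.0039, -0.0032] turn [-0.02, -0.02, 0.06]
travel [0.0, 0.0, 0.087] turn [-0.0, 0.0, -0.0]
```

View pics/v1.png

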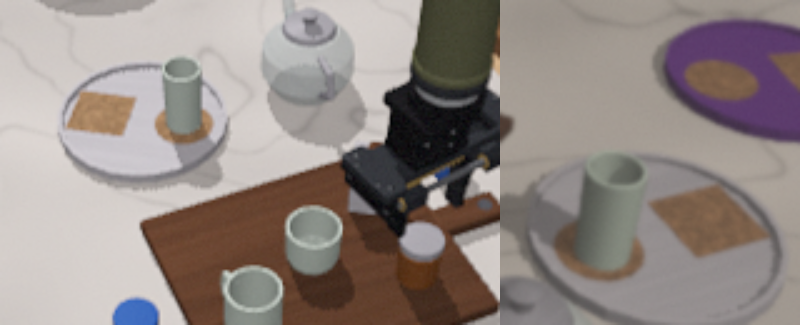

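The beaker stands upright in the middle of the round mat. Next is the honey jar.

>>> {"method": "step_arm", "body": {
  "commands": [
    {"travel": [0,0.003,0.02],"turn": [0,0,0]},
    {"travel": [0,0.003,0.03],"turn": [0,0,0]},
    {"travel": [0,0.003,0.04],"turn": [0,0,0]},
    {"travel": [0,0.003,0.04],"turn": [0,0,0]}
  ]
}}

```text
time: 10.35
position: [0.6603, -0.0768, 0.096]
tool_rot: [-2.018, -2.405, 0.001]
ft_force: [0.5, 0.1, 0.4]
grip_width: 0.798
grip_force: 0.0
```

Run:
```python
from h import *
plan((.662,-.076,.048,10))
```

```text
t 10.35 at [ 0.6603 -0.0768  0.096 ] yaw 9.99
travel [0.0004, 0.0019, 0.048] turn [-0.11, -0.06, -0.01]
```

>>> {"method": "step_arm", "body": {
  "commands": [
    {"travel": [0,0.002,0.02],"turn": [0,0,0]},
    {"travel": [0,0.002,0.035],"turn": [0,0,0]},
    {"travel": [0,0.002,0.044],"turn": [0,0,0]},
    {"travel": [0,0.002,0.048],"turn": [0,0,0]},
    {"travel": [0,0.002,0.048],"turn": [0,0,0]}
  ]
}}

```text
time: 10.85
position: [0.663, -0.0772, 0.0486]
tool_rot: [-2.021, -2.405, 0.001]
ft_force: [0.5, 0.7, -0.4]
grip_width: 0.799
grip_force: 0.0
```

>>> {"method": "step_arm", "body": {
  "commands": [
    {"travel": [0,0,0],"turn": [0,0,0]},
    {"travel": [0,0,0],"turn": [0,0,0]},
    {"travel": [0,0,0],"turn": [0,0,0]},
    {"travel": [0,0,0],"turn": [0,0,0]},
    {"travel": [0,0,0],"turn": [0,0,0]}
  ],
  "gripper": 0.0,
  "force": 18
}}

```text
time: 11.35
position: [0.6633, -0.0774, 0.0496]
tool_rot: [-2.021, -2.405, -0.0]
ft_force: [-2.3, -0.8, 3.9]
grip_width: 0.567
grip_force: 18.0
```

>>> {"method": "step_arm", "body": {
  "commands": [
    {"travel": [0,0,0],"turn": [0,0,0]},
    {"travel": [0,0,-0.01],"turn": [0,0,0]},
    {"travel": [0,0,-0.03],"turn": [0,0,0]},
    {"travel": [0,0,-0.06],"turn": [0,0,0]},
    {"travel": [0,0,-0.09],"turn": [0,0,0]}
  ]
}}

```text
time: 11.85
position: [0.6631, -0.0769, 0.1396]
tool_rot: [-2.02, -2.405, 0.001]
ft_force: [0.4, 0.1, -2.1]
grip_width: 0.566
grip_force: 17.9
```

Run:
```python
from h import *
plan((.60,-.03,.17,20),(.50,.20,.17,45),(.431,.339,.14,55),(.431,.339,.075,55),dmax=.16)
```

```text
t 11.85 at [ 0.6631 -0.0769  0.1396] yaw 9.93
travel [0.0571, -0.0541, -0.0303] turn [-0.05, -0.02, -10.07]
travel [0.1252, -0.0077, -0.0] turn [0.0, 0.0, -12.5]
travel [0.1239, 0.0196, -0.0] turn [0.0, 0.0, -12.5]
travel [0.1471, 0.0495, 0.03] turn [0.0, 0.0, -10.0]
travel [0.0, 0.0, 0.065] turn [-0.0, 0.0, 0.0]
```

>>> {"method": "step_arm", "body": {
  "commands": [
    {"travel": [0.02,-0.018,-0.02],"turn": [0,0,-3]},
    {"travel": [0.04,-0.036,-0.03],"turn": [0,0,-7]},
    {"travel": [0.057,-0.054,-0.03],"turn": [0,0,-10]}
  ]
}}

```text
time: 12.15
position: [0.601, -0.0294, 0.1713]
tool_rot: [1.798, 2.572, 0.005]
ft_force: [0.6, -0.9, -1.0]
grip_width: 0.568
grip_force: 18.0
```

>>> {"method": "step_arm", "body": {
  "commands": [
    {"travel": [0.042,-0.003,0],"turn": [0,0,-4]},
    {"travel": [0.084,-0.006,0],"turn": [0,0,-8]},
    {"travel": [0.125,-0.008,0],"turn": [0,0,-12.5]}
  ]
}}

```text
time: 12.45
position: [0.5494, 0.0859, 0.1694]
tool_rot: [1.509, 2.755, 0.002]
ft_force: [1.1, -0.1, -2.6]
grip_width: 0.569
grip_force: 18.0
```

>>> {"method": "step_arm", "body": {
  "commands": [
    {"travel": [0.042,0.006,0],"turn": [0,0,-4]},
    {"travel": [0.084,0.012,0],"turn": [0,0,-8]},
    {"travel": [0.124,0.02,0],"turn": [0,0,-12.5]}
  ]
}}

```text
time: 12.75
position: [0.4996, 0.2015, 0.1695]
tool_rot: [1.2, 2.903, 0.001]
ft_force: [0.0, 0.8, -1.9]
grip_width: 0.566
grip_force: 18.0
```

>>> {"method": "step_arm", "body": {
  "commands": [
    {"travel": [0.042,0.015,0],"turn": [0,0,-3]},
    {"travel": [0.084,0.03,0],"turn": [0,0,-6]},
    {"travel": [0.12,0.042,0],"turn": [0,0,-9]},
    {"travel": [0.147,0.05,0],"turn": [0,0,-10]},
    {"travel": [0.147,0.05,0],"turn": [0,0,-10]}
  ]
}}

```text
time: 13.25
position: [0.4287, 0.3445, 0.1691]
tool_rot: [-0.934, -2.998, -0.003]
ft_force: [-0.1, -0.2, -2.2]
grip_width: 0.562
grip_force: 18.0
```

>>> {"method": "step_arm", "body": {
  "commands": [
    {"travel": [0,0,0.03],"turn": [0,0,0]},
    {"travel": [0,0,0.06],"turn": [0,0,0]},
    {"travel": [0,0,0.09],"turn": [0,0,0]},
    {"travel": [0,0,0.1],"turn": [0,0,0]},
    {"travel": [0,0,0.1],"turn": [0,0,0]}
  ]
}}

```text
time: 13.75
position: [0.4317, 0.3379, 0.0678]
tool_rot: [-0.948, -2.994, 0.005]
ft_force: [-0.5, -1.0, -1.1]
grip_width: 0.566
grip_force: 18.0
```

Run:
```python
from h import *
plan((.431,.339,.043,55))
cv2.imwrite("pics/w3.png",ctrl.get_image("wrist")[:,:,::-1])
```

```text
t 13.75 at [0.4317 0.3379 0.0678] yaw 54.87
travel [0.0012, 0.0005, 0.0248] turn [-0.18, -0.02, -0.13]
```

View pics/w3.png

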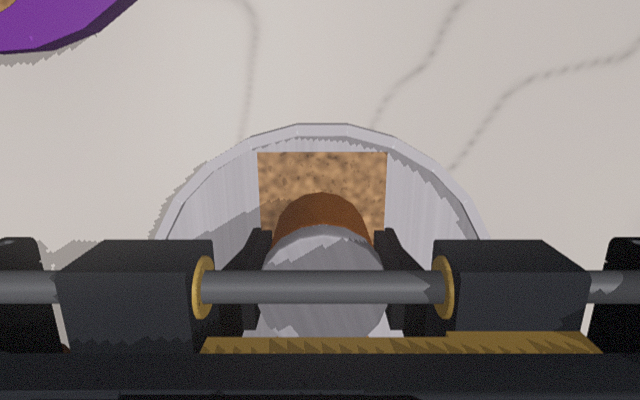

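The jar is centred over the square mat, with jar columns 275–370 and mat columns 258–388. I'll lower it.

>>> {"method": "step_arm", "body": {
  "commands": [
    {"travel": [0.001,0,0.008],"turn": [0,0,0]},
    {"travel": [0.001,0,0.016],"turn": [0,0,0]},
    {"travel": [0.001,0,0.021],"turn": [0,0,0]},
    {"travel": [0.001,0,0.024],"turn": [0,0,0]},
    {"travel": [0.001,0,0.025],"turn": [0,0,0]}
  ]
}}

```text
time: 14.3
position: [0.4313, 0.3397, 0.0437]
tool_rot: [-0.947, -2.995, 0.001]
ft_force: [0.3, 0.8, -2.4]
grip_width: 0.565
grip_force: 18.0
```

>>> {"method": "step_arm", "body": {
  "commands": [
    {"travel": [0,0,0.001],"turn": [0,0,0]},
    {"travel": [0,0,0.001],"turn": [0,0,0]},
    {"travel": [0,0,0.002],"turn": [0,0,0]},
    {"travel": [0,0,0.002],"turn": [0,0,0]},
    {"travel": [0,0,0.002],"turn": [0,0,0]}
  ]
}}

```text
time: 14.8
position: [0.4315, 0.3399, 0.0422]
tool_rot: [0.947, 2.995, 0.0]
ft_force: [-1.0, 0.2, -1.3]
grip_width: 0.567
grip_force: 18.0
```

>>> {"method": "step_arm", "body": {
  "commands": [
    {"travel": [0,0,0.001],"turn": [0,0,0]},
    {"travel": [0,0,0.001],"turn": [0,0,0]},
    {"travel": [0,0,0.001],"turn": [0,0,0]}
  ]
}}

```text
time: 15.1
position: [0.4314, 0.3398, 0.0411]
tool_rot: [0.947, 2.996, 0.0]
ft_force: [-0.0, 0.5, -1.5]
grip_width: 0.568
grip_force: 18.0
```

>>> {"method": "step_arm", "body": {
  "commands": [
    {"travel": [0,0,0.001],"turn": [0,0,0]},
    {"travel": [0,0,0.001],"turn": [0,0,0]},
    {"travel": [0,0,0.001],"turn": [0,0,0]}
  ]
}}

```text
time: 15.4
position: [0.4314, 0.3398, 0.04]
tool_rot: [0.947, 2.996, -0.0]
ft_force: [-0.3, -0.1, -2.2]
grip_width: 0.566
grip_force: 18.0
```

>>> {"method": "step_arm", "body": {
  "commands": [
    {"travel": [0,0,0.001],"turn": [0,0,0]},
    {"travel": [0,0,0.001],"turn": [0,0,0]},
    {"travel": [0,0,0.001],"turn": [0,0,0]}
  ]
}}

```text
time: 15.7
position: [0.4316, 0.3399, 0.0395]
tool_rot: [0.947, 2.995, 0.001]
ft_force: [-2.2, -1.0, 2.8]
grip_width: 0.57
grip_force: 18.0
```

>>> {"method": "step_arm", "body": {
  "commands": [
    {"travel": [0,0,0.0003],"turn": [0,0,0]},
    {"travel": [0,0,0.0003],"turn": [0,0,0]}
  ]
}}

```text
time: 15.9
position: [0.4316, 0.3398, 0.0395]
tool_rot: [0.947, 2.995, 0.0]
ft_force: [-1.6, -2.2, 6.0]
grip_width: 0.565
grip_force: 18.0
```

>>> {"method": "step_arm", "body": {
  "commands": [
    {"travel": [0,0,0],"turn": [0,0,0]},
    {"travel": [0,0,0],"turn": [0,0,0]},
    {"travel": [0,0,0],"turn": [0,0,0]},
    {"travel": [0,0,0],"turn": [0,0,0]}
  ],
  "gripper": 0.8
}}

```text
time: 16.3
position: [0.4314, 0.3399, 0.0386]
tool_rot: [0.947, 2.996, 0.0]
ft_force: [0.1, -0.2, 0.9]
grip_width: 0.778
grip_force: 0.0
```

>>> {"method": "step_arm", "body": {
  "commands": [
    {"travel": [0,0,-0.02],"turn": [0,0,0]},
    {"travel": [0,0,-0.06],"turn": [0,0,0]},
    {"travel": [0,0,-0.11],"turn": [0,0,0]},
    {"travel": [0,0,-0.16],"turn": [0,0,0]},
    {"travel": [0,0,-0.16],"turn": [0,0,0]}
  ]
}}

```text
time: 16.8
position: [0.435, 0.3427, 0.2068]
tool_rot: [0.945, 2.989, 0.02]
ft_force: [0.6, 0.8, 0.4]
grip_width: 0.803
grip_force: 0.0
```

Run:
```python
from h import *
plan((.5,.15,.2,35),(.563,-.006,.2,10),(.563,-.006,.11,10))
```

```text
t 16.8 at [0.435  0.3427 0.2068] yaw 54.91
travel [-0.1639, -0.1204, 0.0055] turn [0.82, 0.02, 19.91]
travel [-0.1639, -0.0379, 0.0] turn [-0.0, 0.0, 25.0]
travel [0.0, 0.0, 0.09] turn [-0.0, 0.0, 0.0]
```

Run:
```python
from h import *
plan((.5,.17,.2,65),(.563,-.006,.18,75),(.563,-.006,.11,75))
```

```text
t 16.8 at [0.435  0.3427 0.2068] yaw 54.91
travel [-0.1524, -0.1041, 0.0057] turn [0.79, 0.23, -10.09]
travel [-0.1315, -0.1329, 0.02] turn [0.0, -0.0, -10.0]
travel [0.0, 0.0, 0.07] turn [0.0, 0.0, 0.0]
```

>>> {"method": "step_arm", "body": {
  "commands": [
    {"travel": [-0.152,-0.104,0],"turn": [0,0,-10]},
    {"travel": [-0.152,-0.104,0],"turn": [0,0,-10]},
    {"travel": [-0.152,-0.104,0],"turn": [0,0,-10]},
    {"travel": [-0.152,-0.104,0],"turn": [0,0,-10]}
  ],
  "gripper": 1.0
}}

```text
time: 17.2
position: [0.4969, 0.1639, 0.1985]
tool_rot: [0.686, 3.065, -0.001]
ft_force: [0.7, -0.7, 0.6]
grip_width: 0.984
grip_force: 0.0
```

>>> {"method": "step_arm", "body": {
  "commands": [
    {"travel": [-0.132,-0.133,0.02],"turn": [0,0,-10]},
    {"travel": [-0.132,-0.133,0.02],"turn": [0,0,-10]},
    {"travel": [-0.132,-0.133,0.02],"turn": [0,0,-10]},
    {"travel": [-0.132,-0.133,0.02],"turn": [0,0,-10]},
    {"travel": [-0.132,-0.133,0.02],"turn": [0,0,-10]}
  ]
}}

```text
time: 17.7
position: [0.5598, -0.0176, 0.1779]
tool_rot: [0.429, 3.111, -0.007]
ft_force: [-1.8, 0.3, 0.1]
grip_width: 1.001
grip_force: 0.0
```

>>> {"method": "step_arm", "body": {
  "commands": [
    {"travel": [0,0,0.03],"turn": [0,0,0]},
    {"travel": [0,0,0.05],"turn": [0,0,0]},
    {"travel": [0,0,0.06],"turn": [0,0,0]},
    {"travel": [0,0,0.06],"turn": [0,0,0]},
    {"travel": [0,0,0.06],"turn": [0,0,0]}
  ]
}}

```text
time: 18.2
position: [0.5597, -0.0088, 0.1193]
tool_rot: [0.411, 3.114, 0.0]
ft_force: [-0.8, 1.3, -0.1]
grip_width: 0.997
grip_force: 0.0
```

Run:
```python
from h import *
plan((.563,-.006,.052,75))
cv2.imwrite("pics/w4.png",ctrl.get_image("wrist")[:,:,::-1])
```

```text
t 18.2 at [ 0.5597 -0.0088  0.1193] yaw 74.95
travel [-0.0024, 0.0035, 0.0673] turn [0.01, 0.04, -0.05]
```

View pics/w4.png

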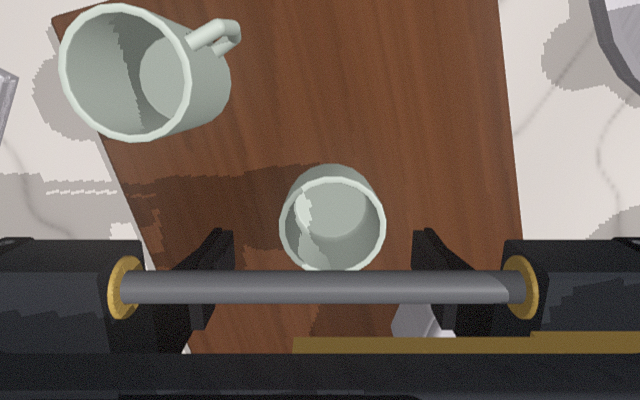

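Run:
```python
from h import *
s=ctrl.get_state(); P=(s['position'],s['tool_rot']); m=ctrl.camera_model("wrist")
print(ray((332.5,225),.07,m,P), np.linalg.norm(ray((279,225),.07,m,P)-ray((386,225),.07,m,P)))
```

```text
[ 0.56235276 -0.00372862  0.07      ] 0.06274199797196969
```

>>> {"method": "step_arm", "body": {
  "commands": [
    {"travel": [-0.002,0.0045,0.02],"turn": [0,0,0]},
    {"travel": [-0.002,0.0045,0.04],"turn": [0,0,0]},
    {"travel": [-0.002,0.0045,0.06],"turn": [0,0,0]},
    {"travel": [-0.002,0.0045,0.073],"turn": [0,0,0]},
    {"travel": [-0.002,0.0045,0.073],"turn": [0,0,0]}
  ]
}}

```text
time: 18.75
position: [0.5616, -0.0051, 0.0448]
tool_rot: [-0.412, -3.113, 0.001]
ft_force: [-0.2, -1.5, -0.1]
grip_width: 0.997
grip_force: 0.0
```

>>> {"method": "step_arm", "body": {
  "commands": [
    {"travel": [0,0,0],"turn": [0,0,0]},
    {"travel": [0,0,0],"turn": [0,0,0]},
    {"travel": [0,0,0],"turn": [0,0,0]},
    {"travel": [0,0,0],"turn": [0,0,0]},
    {"travel": [0,0,0],"turn": [0,0,0]}
  ],
  "gripper": 0.0,
  "force": 15
}}

```text
time: 19.25
position: [0.563, -0.0049, 0.0466]
tool_rot: [0.412, 3.113, 0.001]
ft_force: [-0.2, 0.3, 3.0]
grip_width: 0.722
grip_force: 15.0
```

>>> {"method": "step_arm", "body": {
  "commands": [
    {"travel": [0,0,0],"turn": [0,0,0]},
    {"travel": [0,0,-0.01],"turn": [0,0,0]},
    {"travel": [0,0,-0.04],"turn": [0,0,0]},
    {"travel": [0,0,-0.08],"turn": [0,0,0]},
    {"travel": [0,0,-0.11],"turn": [0,0,0]}
  ]
}}

```text
time: 19.75
position: [0.5623, -0.0057, 0.1578]
tool_rot: [0.413, 3.114, -0.001]
ft_force: [1.2, -0.4, -1.5]
grip_width: 0.722
grip_force: 14.9
```

Run:
```python
from h import *
plan((.504,-.3455,.16,46.5),(.504,-.3455,.075,46.5),dmax=.15)
```

```text
t 19.75 at [ 0.5623 -0.0057  0.1578] yaw 74.89
travel [-0.0107, -0.1144, -0.0007] turn [-0.0, 0.01, 9.46]
travel [-0.0294, -0.1111, -0.0007] turn [-0.0, 0.01, 9.46]
travel [-0.0473, -0.1047, -0.0007] turn [-0.0, 0.01, 9.46]
travel [-0.0, 0.0, 0.085] turn [-0.0, -0.0, -0.0]
```

>>> {"method": "step_arm", "body": {
  "commands": [
    {"travel": [-0.003,-0.035,0],"turn": [0,0,3]},
    {"travel": [-0.007,-0.075,0],"turn": [0,0,6]},
    {"travel": [-0.011,-0.114,0],"turn": [0,0,9.5]}
  ]
}}

```text
time: 20.05
position: [0.5426, -0.1194, 0.1562]
tool_rot: [0.671, 3.069, -0.0]
ft_force: [0.8, -0.8, -2.3]
grip_width: 0.723
grip_force: 14.9
```

>>> {"method": "step_arm", "body": {
  "commands": [
    {"travel": [-0.01,-0.038,0],"turn": [0,0,3]},
    {"travel": [-0.02,-0.075,0],"turn": [0,0,6]},
    {"travel": [-0.029,-0.111,0],"turn": [0,0,9.5]}
  ]
}}

```text
time: 20.35
position: [0.5225, -0.2329, 0.1559]
tool_rot: [-0.924, -3.002, 0.0]
ft_force: [1.0, -0.5, -1.3]
grip_width: 0.728
grip_force: 14.9
```

>>> {"method": "step_arm", "body": {
  "commands": [
    {"travel": [-0.016,-0.037,0],"turn": [0,0,3]},
    {"travel": [-0.032,-0.072,0],"turn": [0,0,6]},
    {"travel": [-0.043,-0.095,0],"turn": [0,0,9]},
    {"travel": [-0.047,-0.105,0],"turn": [0,0,9.5]},
    {"travel": [-0.047,-0.105,0],"turn": [0,0,9.5]}
  ]
}}

```text
time: 20.85
position: [0.5024, -0.3458, 0.1556]
tool_rot: [-1.169, -2.915, 0.001]
ft_force: [0.4, 0.8, -2.0]
grip_width: 0.727
grip_force: 14.9
```

>>> {"method": "step_arm", "body": {
  "commands": [
    {"travel": [0,0,0.03],"turn": [0,0,0]},
    {"travel": [0,0,0.06],"turn": [0,0,0]},
    {"travel": [0,0,0.08],"turn": [0,0,0]},
    {"travel": [0,0,0.09],"turn": [0,0,0]},
    {"travel": [0,0,0.09],"turn": [0,0,0]}
  ]
}}

```text
time: 21.35
position: [0.5036, -0.342, 0.0644]
tool_rot: [-1.161, -2.916, -0.002]
ft_force: [0.3, 0.2, -1.4]
grip_width: 0.722
grip_force: 14.9
```

Run:
```python
from h import *
plan((.504,-.3455,.04,46.5))
cv2.imwrite("pics/w5.png",ctrl.get_image("wrist")[:,:,::-1])
```

```text
t 21.35 at [ 0.5036 -0.342   0.0644] yaw 46.58
travel [-0.0028, -0.0022, 0.0243] turn [0.01, -0.19, 0.08]
```

View pics/w5.png

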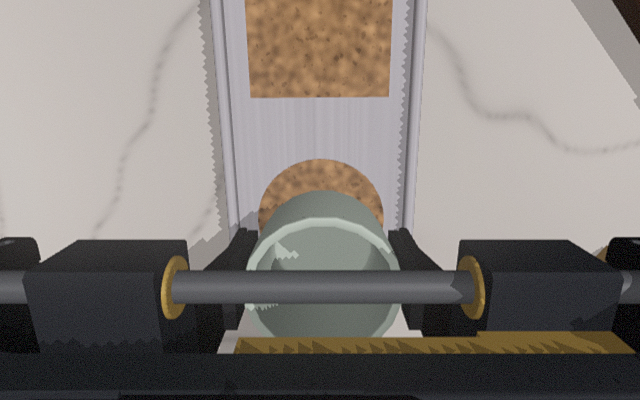

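Mat columns run 260–384 and the cup is centred near 322, so it's within about 2 mm. I'll lower it with a small correction.

>>> {"method": "step_arm", "body": {
  "commands": [
    {"travel": [-0.003,-0.0015,0.008],"turn": [0,0,0]},
    {"travel": [-0.003,-0.0015,0.016],"turn": [0,0,0]},
    {"travel": [-0.003,-0.0015,0.02],"turn": [0,0,0]},
    {"travel": [-0.003,-0.0015,0.023],"turn": [0,0,0]},
    {"travel": [-0.003,-0.0015,0.024],"turn": [0,0,0]}
  ]
}}

```text
time: 21.9
position: [0.5046, -0.3476, 0.0414]
tool_rot: [-1.166, -2.917, -0.0]
ft_force: [-0.7, 0.5, -1.4]
grip_width: 0.725
grip_force: 14.9
```

>>> {"method": "step_arm", "body": {
  "commands": [
    {"travel": [0,0,0.001],"turn": [0,0,0]},
    {"travel": [0,0,0.001],"turn": [0,0,0]},
    {"travel": [0,0,0.002],"turn": [0,0,0]},
    {"travel": [0,0,0.002],"turn": [0,0,0]},
    {"travel": [0,0,0.002],"turn": [0,0,0]}
  ]
}}

```text
time: 22.4
position: [0.5048, -0.3476, 0.0398]
tool_rot: [1.166, 2.917, 0.0]
ft_force: [-0.1, -0.4, -1.5]
grip_width: 0.727
grip_force: 14.9
```

>>> {"method": "step_arm", "body": {
  "commands": [
    {"travel": [0,0,0.001],"turn": [0,0,0]},
    {"travel": [0,0,0.001],"turn": [0,0,0]},
    {"travel": [0,0,0.001],"turn": [0,0,0]}
  ]
}}

```text
time: 22.7
position: [0.5048, -0.3476, 0.0387]
tool_rot: [1.166, 2.917, 0.0]
ft_force: [0.4, 0.9, -1.1]
grip_width: 0.725
grip_force: 14.9
```

>>> {"method": "step_arm", "body": {
  "commands": [
    {"travel": [0.001,0,0],"turn": [0,0,0]},
    {"travel": [0.002,0.001,0],"turn": [0,0,0]},
    {"travel": [0.002,0.001,0.001],"turn": [0,0,0]},
    {"travel": [0.002,0.001,0.001],"turn": [0,0,0]}
  ]
}}

```text
time: 23.1
position: [0.504, -0.3453, 0.0376]
tool_rot: [-1.166, -2.917, -0.0]
ft_force: [-0.3, 0.2, -2.0]
grip_width: 0.724
grip_force: 14.9
```

>>> {"method": "step_arm", "body": {
  "commands": [
    {"travel": [0,0,0.001],"turn": [0,0,0]},
    {"travel": [0,0,0.001],"turn": [0,0,0]},
    {"travel": [0,0,0.001],"turn": [0,0,0]}
  ]
}}

```text
time: 23.4
position: [0.504, -0.3455, 0.0367]
tool_rot: [1.166, 2.917, 0.0]
ft_force: [-0.1, 0.4, -0.9]
grip_width: 0.728
grip_force: 14.9
```

>>> {"method": "step_arm", "body": {
  "commands": [
    {"travel": [0,0,0.0005],"turn": [0,0,0]},
    {"travel": [0,0,0.0005],"turn": [0,0,0]},
    {"travel": [0,0,0.0005],"turn": [0,0,0]}
  ]
}}

```text
time: 23.7
position: [0.504, -0.3456, 0.0366]
tool_rot: [1.166, 2.917, 0.0]
ft_force: [-1.9, 2.1, 4.0]
grip_width: 0.725
grip_force: 15.0
```

>>> {"method": "step_arm", "body": {
  "commands": [
    {"travel": [0,0,0.0005],"turn": [0,0,0]},
    {"travel": [0,0,0.0005],"turn": [0,0,0]},
    {"travel": [0,0,0.0005],"turn": [0,0,0]}
  ]
}}

```text
time: 24.0
position: [0.504, -0.3456, 0.0366]
tool_rot: [1.166, 2.917, 0.001]
ft_force: [-2.8, 2.4, 6.3]
grip_width: 0.719
grip_force: 15.0
```

>>> {"method": "step_arm", "body": {
  "commands": [
    {"travel": [0,0,0],"turn": [0,0,0]},
    {"travel": [0,0,0],"turn": [0,0,0]},
    {"travel": [0,0,0],"turn": [0,0,0]},
    {"travel": [0,0,0],"turn": [0,0,0]}
  ],
  "gripper": 0.95
}}

```text
time: 24.4
position: [0.504, -0.3455, 0.0355]
tool_rot: [1.166, 2.917, -0.0]
ft_force: [0.4, 0.9, -0.3]
grip_width: 0.928
grip_force: 0.0
```

>>> {"method": "step_arm", "body": {
  "commands": [
    {"travel": [0,0,-0.02],"turn": [0,0,0]},
    {"travel": [0,0,-0.06],"turn": [0,0,0]},
    {"travel": [0,0,-0.11],"turn": [0,0,0]},
    {"travel": [0,0,-0.16],"turn": [0,0,0]},
    {"travel": [0,0,-0.19],"turn": [0,0,0]}
  ]
}}

```text
time: 24.9
position: [0.5049, -0.3467, 0.23]
tool_rot: [1.165, 2.912, -0.001]
ft_force: [0.3, 0.1, 0.3]
grip_width: 0.948
grip_force: 0.0
```

Run:
```python
from h import *
plan((.60,-.05,.22,57),(.671,.05,.20,57))
```

```text
t 24.9 at [ 0.5049 -0.3467  0.23  ] yaw 46.4
travel [0.0679, 0.1402, 0.0049] turn [0.03, 0.15, -5.3]
travel [0.0546, 0.1459, 0.005] turn [0.03, 0.15, -5.3]
travel [-0.0051, 0.1225, 0.02] turn [0.0, 0.0, 0.0]
```

>>> {"method": "step_arm", "body": {
  "commands": [
    {"travel": [0.068,0.14,0],"turn": [0,0,-5.3]},
    {"travel": [0.068,0.14,0],"turn": [0,0,-5.3]},
    {"travel": [0.068,0.14,0],"turn": [0,0,-5.3]},
    {"travel": [0.068,0.14,0],"turn": [0,0,-5.3]}
  ]
}}

```text
time: 25.3
position: [0.5542, -0.1882, 0.2252]
tool_rot: [-1.012, -2.973, -0.007]
ft_force: [1.0, 0.3, -0.8]
grip_width: 0.951
grip_force: 0.0
```

>>> {"method": "step_arm", "body": {
  "commands": [
    {"travel": [0.025,0.146,0],"turn": [0,0,-5.3]},
    {"travel": [0.025,0.146,0],"turn": [0,0,-5.3]},
    {"travel": [0.025,0.146,0],"turn": [0,0,-5.3]},
    {"travel": [0.025,0.146,0],"turn": [0,0,-5.3]}
  ]
}}

```text
time: 25.7
position: [0.6248, -0.0573, 0.2245]
tool_rot: [-0.873, -3.017, -0.006]
ft_force: [-0.1, 1.1, 0.4]
grip_width: 0.952
grip_force: 0.0
```

>>> {"method": "step_arm", "body": {
  "commands": [
    {"travel": [-0.055,0.122,0.02],"turn": [0,0,0]},
    {"travel": [-0.055,0.122,0.02],"turn": [0,0,0]},
    {"travel": [-0.055,0.122,0.02],"turn": [0,0,0]},
    {"travel": [-0.055,0.122,0.02],"turn": [0,0,0]},
    {"travel": [-0.055,0.122,0.02],"turn": [0,0,0]}
  ]
}}

```text
time: 26.2
position: [0.7344, 0.0049, 0.2042]
tool_rot: [-0.89, -3.011, 0.003]
ft_force: [0.5, -0.4, -0.1]
grip_width: 0.954
grip_force: 0.0
```

Run:
```python
from h import *
import json
ctrl.get_image("wrist")
s=ctrl.get_state(); im=ctrl.get_image("wrist")[:,:,::-1]
json.dump([list(s['position']),list(s['tool_rot'])],open("w6.json","w"))
cv2.imwrite("pics/w6.png",im); plan((.671,.05,.14,57))
```

```text
t 26.3 at [0.734  0.003  0.2061] yaw 56.9
travel [0.0785, 0.005, 0.0661] turn [-0.06, 0.04, -0.1]
```

View pics/w6.png

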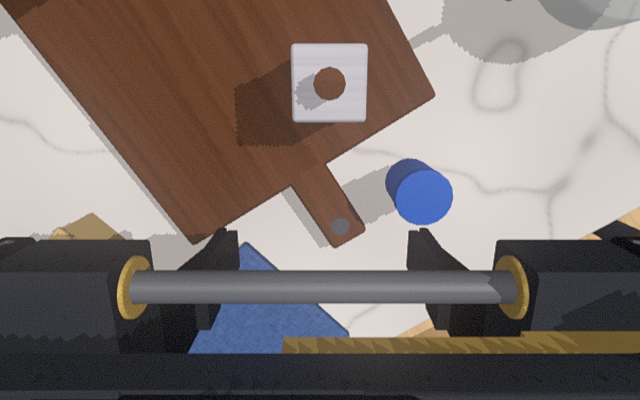

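The caddy lid corners are (291,44), (367,43), (367,121) and (292,122), nearly square to the gripper. The blue jar at (425,197) stays clear.

Run:
```python
from h import *
import json
P=json.load(open("w6.json")); m=ctrl.camera_model("wrist")
C=[ray(c,.088,m,P) for c in [(291,44),(367,43),(367,121),(292,122)]]
print(np.mean(C,0).round(4),[np.linalg.norm(C[i]-C[i-1]).round(4) for i in range(4)])
for a,b in((0,1),(3,2),(2,1),(3,0)): print(np.degrees(np.arctan2(*(C[b]-C[a])[1::-1])).round(1))
print(ray((330,83),.106,m,P),ray((425,197),.062,m,P))
plan((.671,.05,.14,57))
```

```text
[0.6698 0.0498 0.088 ] [np.float64(0.0527), np.float64(0.052), np.float64(0.0526), np.float64(0.0544)]
57.7
57.8
149.0
146.4
[0.66976445 0.05012857 0.106     ] [0.79096579 0.06854507 0.062     ]
t 26.3 at [0.734  0.003  0.2061] yaw 56.9
travel [0.0785, 0.005, 0.0661] turn [-0.06, 0.04, -0.1]
```

Run:
```python
from h import *
plan((.670,.050,.14,57.7))
```

```text
t 26.3 at [0.734  0.003  0.2061] yaw 56.9
travel [0.0793, 0.0044, 0.0661] turn [-0.06, 0.03, -0.8]
```

>>> {"method": "step_arm", "body": {
  "commands": [
    {"travel": [0.04,0.002,0.02],"turn": [0,0,-0.8]},
    {"travel": [0.079,0.004,0.04],"turn": [0,0,-0.8]},
    {"travel": [0.079,0.004,0.066],"turn": [0,0,-0.8]},
    {"travel": [0.079,0.004,0.066],"turn": [0,0,-0.8]},
    {"travel": [0.079,0.004,0.066],"turn": [0,0,-0.8]}
  ]
}}

```text
time: 26.8
position: [0.6707, 0.0498, 0.1412]
tool_rot: [0.873, 3.016, 0.0]
ft_force: [0.5, -0.7, 0.2]
grip_width: 0.954
grip_force: 0.0
```

Run:
```python
from h import *
plan((.670,.050,.057,57.7))
```

```text
t 26.8 at [0.6707 0.0498 0.1412] yaw 57.71
travel [0.0008, -0.0003, 0.0842] turn [0.03, 0.08, 0.01]
```

>>> {"method": "step_arm", "body": {
  "commands": [
    {"travel": [0.001,0,0.03],"turn": [0,0,0]},
    {"travel": [0.001,0,0.055],"turn": [0,0,0]},
    {"travel": [0.001,0,0.075],"turn": [0,0,0]},
    {"travel": [0.001,0,0.083],"turn": [0,0,0]},
    {"travel": [0.001,0,0.083],"turn": [0,0,0]}
  ],
  "gripper": 0.9
}}

```text
time: 27.3
position: [0.6702, 0.0508, 0.0572]
tool_rot: [0.873, 3.017, -0.001]
ft_force: [-0.7, 0.3, -0.9]
grip_width: 0.901
grip_force: 0.0
```

>>> {"method": "step_arm", "body": {
  "commands": [
    {"travel": [0,0,0],"turn": [0,0,0]},
    {"travel": [0,0,0],"turn": [0,0,0]},
    {"travel": [0,0,0],"turn": [0,0,0]},
    {"travel": [0,0,0],"turn": [0,0,0]},
    {"travel": [0,0,0],"turn": [0,0,0]}
  ],
  "gripper": 0.0,
  "force": 18
}}

```text
time: 27.8
position: [0.67, 0.0519, 0.0576]
tool_rot: [0.871, 3.018, 0.0]
ft_force: [-0.6, -1.1, 3.3]
grip_width: 0.616
grip_force: 18.0
```

>>> {"method": "step_arm", "body": {
  "commands": [
    {"travel": [0,0,0],"turn": [0,0,0]},
    {"travel": [0,0,-0.01],"turn": [0,0,0]},
    {"travel": [0,0,-0.04],"turn": [0,0,0]},
    {"travel": [0,0,-0.08],"turn": [0,0,0]},
    {"travel": [0,0,-0.12],"turn": [0,0,0]}
  ]
}}

```text
time: 28.3
position: [0.6688, 0.0525, 0.1773]
tool_rot: [-0.87, -3.017, 0.001]
ft_force: [0.7, 0.0, -1.4]
grip_width: 0.616
grip_force: 18.0
```

Run:
```python
from h import *
plan((.56,-.05,.185,55),(.424,-.270,.18,46.5),(.424,-.270,.075,46.5),dmax=.16)
```

```text
t 28.3 at [0.6688 0.0525 0.1773] yaw 57.83
travel [0.0376, -0.1447, -0.0074] turn [-0.07, -0.09, 2.83]
travel [-0.0074, -0.1291, 0.0025] turn [-0.0, 0.0, 4.25]
travel [-0.0169, -0.1282, 0.0025] turn [-0.0, 0.0, 4.25]
travel [0.0, -0.0, 0.105] turn [0.0, 0.0, -0.0]
```

>>> {"method": "step_arm", "body": {
  "commands": [
    {"travel": [0.009,-0.035,-0.007],"turn": [0,0,0.7]},
    {"travel": [0.018,-0.07,-0.007],"turn": [0,0,1.4]},
    {"travel": [0.028,-0.107,-0.007],"turn": [0,0,2.1]},
    {"travel": [0.038,-0.145,-0.007],"turn": [0,0,2.8]}
  ]
}}

```text
time: 28.7
position: [0.5589, -0.0508, 0.1837]
tool_rot: [-0.944, -2.996, -0.0]
ft_force: [0.0, -0.9, -0.7]
grip_width: 0.618
grip_force: 18.0
```

>>> {"method": "step_arm", "body": {
  "commands": [
    {"travel": [-0.002,-0.04,0],"turn": [0,0,1.4]},
    {"travel": [-0.005,-0.085,0],"turn": [0,0,2.8]},
    {"travel": [-0.007,-0.129,0],"turn": [0,0,4.3]}
  ]
}}

```text
time: 29.0
position: [0.4908, -0.161, 0.1838]
tool_rot: [-1.056, -2.959, -0.001]
ft_force: [0.0, -0.3, -1.7]
grip_width: 0.621
grip_force: 18.0
```

>>> {"method": "step_arm", "body": {
  "commands": [
    {"travel": [-0.006,-0.042,0],"turn": [0,0,1.4]},
    {"travel": [-0.011,-0.084,0],"turn": [0,0,2.8]},
    {"travel": [-0.015,-0.115,0],"turn": [0,0,4]},
    {"travel": [-0.017,-0.128,0],"turn": [0,0,4.2]},
    {"travel": [-0.017,-0.128,0],"turn": [0,0,4.2]}
  ]
}}

```text
time: 29.5
position: [0.4232, -0.2712, 0.1839]
tool_rot: [1.168, 2.916, 0.001]
ft_force: [0.3, 0.6, -1.2]
grip_width: 0.617
grip_force: 18.0
```

>>> {"method": "step_arm", "body": {
  "commands": [
    {"travel": [0,0,0.03],"turn": [0,0,0]},
    {"travel": [0,0,0.06],"turn": [0,0,0]},
    {"travel": [0,0,0.09],"turn": [0,0,0]},
    {"travel": [0,0,0.105],"turn": [0,0,0]},
    {"travel": [0,0,0.105],"turn": [0,0,0]}
  ]
}}

```text
time: 30.0
position: [0.4238, -0.2667, 0.0763]
tool_rot: [-1.156, -2.915, -0.0]
ft_force: [0.2, -0.8, -1.0]
grip_width: 0.621
grip_force: 18.0
```

Run:
```python
from h import *
plan((.424,-.270,.05,46.5))
cv2.imwrite("pics/w7.png",ctrl.get_image("wrist")[:,:,::-1])
```

```text
t 30.0 at [ 0.4238 -0.2667  0.0763] yaw 46.72
travel [-0.0026, -0.0022, 0.0262] turn [-0.11, -0.29, 0.22]
```

View pics/w7.png

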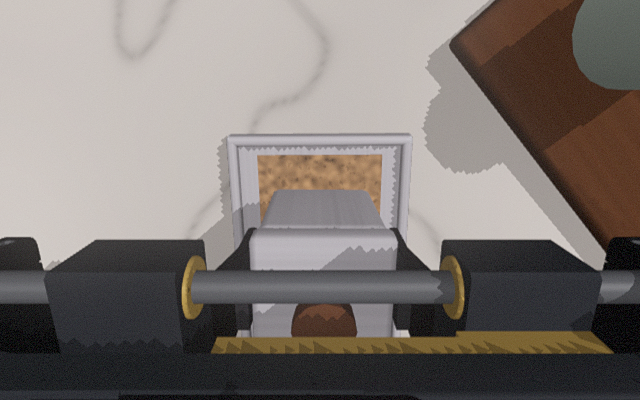

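The caddy is square to and centred on the mat. I'll lower it.

>>> {"method": "step_arm", "body": {
  "commands": [
    {"travel": [0,-0.001,0.008],"turn": [0,0,0]},
    {"travel": [0,-0.001,0.016],"turn": [0,0,0]},
    {"travel": [0,-0.001,0.02],"turn": [0,0,0]},
    {"travel": [0,-0.001,0.023],"turn": [0,0,0]},
    {"travel": [0,-0.001,0.024],"turn": [0,0,0]}
  ]
}}

```text
time: 30.55
position: [0.4235, -0.2706, 0.0546]
tool_rot: [-1.164, -2.918, -0.0]
ft_force: [-0.6, -0.4, -2.8]
grip_width: 0.619
grip_force: 18.0
```

>>> {"method": "step_arm", "body": {
  "commands": [
    {"travel": [0,0,0],"turn": [0,0,0]},
    {"travel": [0,0,0.001],"turn": [0,0,0]},
    {"travel": [0,0,0.001],"turn": [0,0,0]}
  ]
}}

```text
time: 30.85
position: [0.4236, -0.2706, 0.0538]
tool_rot: [1.163, 2.918, 0.0]
ft_force: [-0.1, 0.4, -1.8]
grip_width: 0.617
grip_force: 18.0
```

Run:
```python
from h import *
plan((.424,-.270,.0475,46.5))
```

```text
t 30.85 at [ 0.4236 -0.2706  0.0538] yaw 46.52
travel [0.0002, 0.0007, 0.0063] turn [0.02, 0.01, 0.02]
```

>>> {"method": "step_arm", "body": {
  "commands": [
    {"travel": [0,0,0.001],"turn": [0,0,0]},
    {"travel": [0,0,0.002],"turn": [0,0,0]},
    {"travel": [0,0,0.003],"turn": [0,0,0]},
    {"travel": [0,0,0.004],"turn": [0,0,0]},
    {"travel": [0,0,0.004],"turn": [0,0,0]}
  ]
}}

```text
time: 31.35
position: [0.4234, -0.2705, 0.0496]
tool_rot: [-1.163, -2.918, -0.0]
ft_force: [-0.7, -0.1, -2.0]
grip_width: 0.615
grip_force: 18.0
```

>>> {"method": "step_arm", "body": {
  "commands": [
    {"travel": [0,0,0.001],"turn": [0,0,0]},
    {"travel": [0,0,0.001],"turn": [0,0,0]},
    {"travel": [0,0,0.001],"turn": [0,0,0]}
  ]
}}

```text
time: 31.65
position: [0.4235, -0.2706, 0.0487]
tool_rot: [1.164, 2.918, 0.0]
ft_force: [-0.4, 0.2, -3.0]
grip_width: 0.616
grip_force: 18.0
```

>>> {"method": "step_arm", "body": {
  "commands": [
    {"travel": [0,0,0.0007],"turn": [0,0,0]},
    {"travel": [0,0,0.0007],"turn": [0,0,0]},
    {"travel": [0,0,0.0007],"turn": [0,0,0]}
  ]
}}

```text
time: 31.95
position: [0.4235, -0.2706, 0.0481]
tool_rot: [1.164, 2.918, 0.0]
ft_force: [0.8, 0.3, -1.4]
grip_width: 0.623
grip_force: 18.0
```

>>> {"method": "step_arm", "body": {
  "commands": [
    {"travel": [0,0,0.0007],"turn": [0,0,0]},
    {"travel": [0,0,0.0007],"turn": [0,0,0]},
    {"travel": [0,0,0.0007],"turn": [0,0,0]}
  ]
}}

```text
time: 32.25
position: [0.4237, -0.2707, 0.0476]
tool_rot: [1.163, 2.918, 0.0]
ft_force: [-0.2, -0.1, 0.9]
grip_width: 0.617
grip_force: 18.0
```

>>> {"method": "step_arm", "body": {
  "commands": [
    {"travel": [0,0,0.0005],"turn": [0,0,0]},
    {"travel": [0,0,0.0005],"turn": [0,0,0]},
    {"travel": [0,0,0.0005],"turn": [0,0,0]}
  ]
}}

```text
time: 32.55
position: [0.4237, -0.2709, 0.0475]
tool_rot: [1.164, 2.918, 0.001]
ft_force: [-1.7, 0.6, 5.4]
grip_width: 0.614
grip_force: 18.0
```

Contact made. I'll release, retreat and check.

>>> {"method": "step_arm", "body": {
  "commands": [
    {"travel": [0,0,0],"turn": [0,0,0]},
    {"travel": [0,0,0],"turn": [0,0,0]},
    {"travel": [0,0,0],"turn": [0,0,0]},
    {"travel": [0,0,0],"turn": [0,0,0]}
  ],
  "gripper": 0.9
}}

```text
time: 32.95
position: [0.4236, -0.2705, 0.0468]
tool_rot: [1.163, 2.918, 0.0]
ft_force: [-0.0, 0.4, 0.3]
grip_width: 0.863
grip_force: 0.0
```

>>> {"method": "step_arm", "body": {
  "commands": [
    {"travel": [0,0,-0.02],"turn": [0,0,0]},
    {"travel": [0,0,-0.06],"turn": [0,0,0]},
    {"travel": [0,0,-0.11],"turn": [0,0,0]},
    {"travel": [0,0,-0.16],"turn": [0,0,0]},
    {"travel": [0,0,-0.2],"turn": [0,0,0]}
  ]
}}

```text
time: 33.45
position: [0.4238, -0.271, 0.2498]
tool_rot: [1.163, 2.915, 0.001]
ft_force: [0.9, 0.4, 0.2]
grip_width: 0.9
grip_force: 0.0
```

>>> {"method": "step_arm", "body": {
  "commands": [
    {"travel": [-0.02,0.2,0],"turn": [0,0,0]},
    {"travel": [-0.02,0.2,0],"turn": [0,0,0]},
    {"travel": [-0.02,0.2,0],"turn": [0,0,0]},
    {"travel": [-0.02,0.2,0],"turn": [0,0,0]},
    {"travel": [-0.02,0.2,0],"turn": [0,0,0]}
  ]
}}

```text
time: 33.95
position: [0.5802, -0.1308, 0.2451]
tool_rot: [-1.146, -2.924, -0.002]
ft_force: [-0.4, 0.5, 0.1]
grip_width: 0.895
grip_force: 0.0
```

Run:
```python
from h import *
a=ctrl.get_image("side")[:,:,::-1]; b=ctrl.get_image("scene")[:,:,::-1]
cv2.imwrite("pics/v2.png",np.hstack([cv2.resize(a[115:345,240:440],(480,552)),np.vstack([cv2.resize(b[130:210,170:270],(320,256)),cv2.resize(b[215:309,362:480],(320,296))])]))
```

```text
(no output)
```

View pics/v2.png

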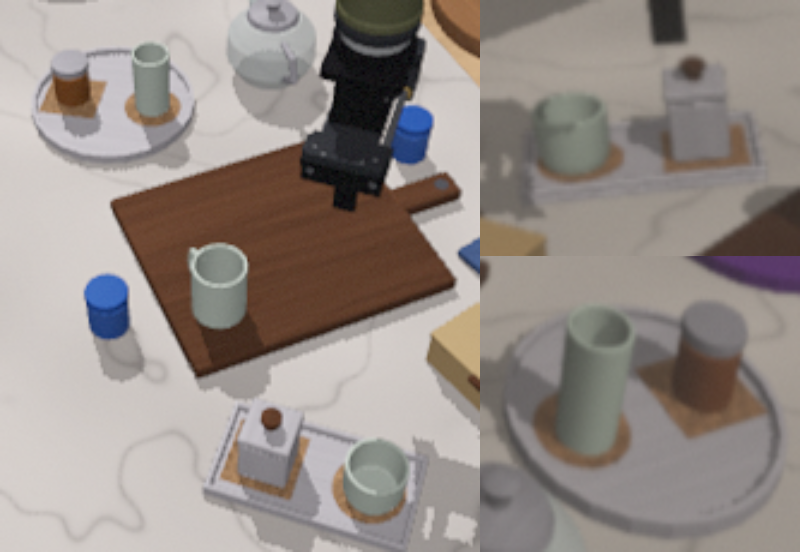

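All four stand upright and centred on their mats, with the mug, teapot and box untouched. Handing in.

Run:
```python
from bench import ctrl
print(ctrl.close_job())
```

```text
the job is handed in; nothing more can be done
None
```

I set the beaker, honey jar, low cup and caddy upright in the middle of their mats, in the order asked, left the mug, teapot and spoon box alone, and handed the job in after about 34 s on the robot's clock.

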